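Nip a freshly glued book in the bench press

TASK

A freshly glued book lies in the small bench press. Wind the press's handwheel clockwise, well over one full turn, pushing it round by its spokes, until the platen has come down and nips the book firmly: keep on until you clearly feel the wheel stiffen, but do not crush the book. Then let go, leaving it clamped, without knocking over the brush cup or the paint jar beside the press.

Things in the scene. Friction and masses are not known exactly. Their poses are not given: they have to be found in the camera images.
- wheel_hub (a point): Centre of the level dark steel handwheel on top of the press, on its upright axis at spoke mid-height, 197 mm above the table. Rim: mean radius 94 mm, 14 mm round bar (inner edge at radius 87). Three spokes 120 degrees apart, 12 mm wide and high; open windows between them. Hub radius 22 mm, top 13 mm above this point, with a 12 mm radius cap 6 mm higher. Its x, y axes are the press's.
- spoke_end (a point): Point on the centre line of one of the three spokes, 80 mm from the wheel's axis, at spoke mid-height; it turns with the wheel. Its x axis points outward along that spoke, so it tells the wheel's present angle; the other two spokes lie 120 degrees either side.
- wheel (a joint): Wheel angle wound, rad, clockwise from above, counting on past 6.28; starts 0 to 0.6, stop at 11.4; it stays where left. Dry friction about 0.45 N m (8 N pushed at 55 mm radius) all the way. The platen meets the book between about 7.3 and 10 rad, by the book's thickness (26, 32 or 38 mm, not given); then the torque needed grows by about 0.45 N m per rad as the platen's springs yield.
- screw: Steel screw with the spring-seated aluminium platen (170 x 150 x 14 mm, underside 15 mm below this origin when free). Origin on the wheel's axis, 118 mm above the table at joint 0; it sinks 4.77 mm per rad, also after the platen meets the book, as the springs then yield (20 N of clamping per mm, 8 mm travel). The book lies below, on the bed 30 mm above the table. A firm nip is 40 to 100 N.
- press: Grey bench press, fixed; origin at the centre of its underside. Base 220 (x) x 300 (y) x 30 mm; two 24 mm columns at y = +-130 mm; crossbeam 50 (x) x 300 (y) mm, top at 171 mm (26 mm below spoke mid-height), with nuts over the columns to 179 mm and a boss of 24 mm radius under the hub to 181 mm. Below the wheel's windows there is nothing else above the beam.
- brush_cup: White ceramic cup with three brushes, standing loose on the table on the press's +y side; 68 mm across, 95 mm high, brushes to 148 mm. Origin at the centre of its underside.
- paint_jar: Closed blue paint jar, 60 mm across and 70 mm high, standing loose on the table on the press's -y side. Origin at the centre of its underside.
Things that resemble listed ones, but are neither listed nor needed, are in the scene too. Of the things that look like the brush_cup, take the one that is farthest to the robot's right at the start.

How it is judged:
By the outcome, as a careful person would: the job done as asked, in the order asked, and still so for the second after the job is handed in, with the robot touching nothing.
It also fails if it takes over 66 s, if anything falls off the work surface, if the arm or the gripper's body presses on something with over 40 N, if the wrist force passes 120 N, or if a joint passes its speed limit or range.

ROBOT

A 6-joint arm with a two-finger parallel gripper is mounted at the origin on the work surface. World frame = base frame: x ahead of the robot, y to its left, z up, the work surface at z = 0. Lengths are in mm, angles in rad, forces in N, time in s.
With the tool pointing down it reaches from about 300 to 775 mm from the base axis. Payload 14.6 kg.
Tool frame: the origin (TCP) lies at the very end of the fingers, on their centre line; the grasp point (between the pads) lies 19 mm behind it; z points along the fingers, y is the line along which they close (so a half turn about z gives the same grasp; the last joint's range is limited). The gripper opens to 94 mm and grips with 3 to 60 N. Pads are 16 mm wide; open, the fingers measure 119 mm over their backs; the gripper's body (75 mm by 177 mm) begins 78 mm behind the grasp point.
Start: joints at [-1.178, 0.3, 1.521, -0, 1.321, -0.067], TCP at [244.065, -492.871, 205.446] pointing down, gripper open.
Joint ranges: [-3.03, 3.03], [-0.79, 2.21], [0.23, 2.52], [-1.04, 4.18], [0, 3.07], [-2.55, 2.55]. Speed limits (rad/s): [2.22, 2.22, 2.57, 3.14, 3.14, 3.14].

INTERFACE

Orientations are given as [roll, pitch, yaw] about the fixed x, y, z axes, in that order (R = Rz(yaw) Ry(pitch) Rx(roll)).
In Python, from cell import manip, eyes, ticket gives the robot as it stands. The module is installed in compiled form; this text tells all that it offers.
- The arm moves only by the tool arm_command, never from a script. Its argument "plan" is a list of rows, each a list of 5 numbers: the opening, from -1 (shut) to 1 (fully open), then the shift along the tool's x, y, z in m, then the turn about the tool's z in rad. In form: [[jaw, dx, dy, dz, roll], ...]. A call has 1 to 20 rows; each row shifts and turns the commanded pose from where the row before left it, along the tool's axes as they then stand; what a row does not reach is not made up. A row lasts 1/8 s, in which the tool goes at most 62.5 mm and 10.7 degrees, less where a joint would pass 70% of its speed; a pose out of reach is approached as far as the arm can. A call is refused whole if a number of a shift passes 0.0625 or a number of a turn 0.188, either way. A call with a gripper value outside its range is refused whole. The fingers move at their own pace and stop on an object; "newtons" is the grip in N (left out, the last holds). Time passes only in rows, so rows that do not move let the fingers close. It gives the time, the measured TCP pose, the force, the opening and the grip force at its end, in the units of the state.
- manip.read_state(): the state, without advancing time (a new reading comes with each control period).
- eyes.camera(name): name is "scene" or "top"; returns a dict with "img" (384x512x3 uint8, blue, green, red), "z_map" (384x512 float32, mm along the optical axis (not along the pixel's ray), 0 where there is no reading), "fx", "fy", "cx", "cy" (pixels), "eye" and "orientation" of the camera in the world. Camera axes: x right, y down, z forward; pixel columns grow to the right and rows downward; lengths in mm; the calibration is good to about 2 mm. A picture is of the moment at which its call begins.
- ticket.sign_off(): hands the job in; it is judged then, once.
The state is a dict: "clock": time; "joints": joint angles; "qd": joint speeds; "effort": joint torques, N m; "eef_pos": TCP position; "eef_rot": TCP orientation; "wrist_force": force on the tool from outside, world axes, zero at the start; "moment": the same for the moment, N m; "finger_gap": finger opening in mm; "finger_force": force on a finger pad.
Only numpy, scipy, OpenCV 4.12 (cv2) and the standard library are available. Lean on these libraries where they do the work, as an engineer would, in place of code of your own. Each camera call takes 0.05 s, during which the arm holds its last target. There are 200 camera calls.

## Working session

There is one attempt and no reset: what is moved stays moved. The work goes in short steps, Python scripts to look and compute and a tool call to move; the robot and the scene stay as the last step left them, time stands still between calls to the robot, and variables do not carry over. Pictures are saved under pics/ and viewed, at most 10 in all, crops included, and the job is handed in when it is done.

Besides the shell and the picture viewer there is one more tool, called after "Emit:" in YAML: its name, and indented under it one key for each argument. arm_command: Moves the arm, as the interface text tells. Its arguments: {"type":"object","properties":{"plan":{"type":"array"},"newtons":{"type":"number"}},"required":["plan"]}

```bash
mkdir -p pics; cat > h.py <<'E'
from cell import manip, eyes, ticket
import numpy as np, cv2
from scipy.spatial.transform import Rotation as R
def rot(o):
    o=np.array(o,float)
    if o.shape==(3,3): return o
    if o.size==4: return R.from_quat(o).as_matrix()
    return R.from_euler('xyz',o).as_matrix()
def cloud(c):
    z=c['z_map'];v,u=np.indices(z.shape)
    p=np.stack([(u-c['cx'])/c['fx']*z,(v-c['cy'])/c['fy']*z,z],-1)
    return p@rot(c['orientation']).T+np.array(c['eye'])
def ray(c,u,v,h):
    d=rot(c['orientation'])@np.array([(u-c['cx'])/c['fx'],(v-c['cy'])/c['fy'],1]);e=np.array(c['eye'])
    return e+d*(h-e[2])/d[2]
E
python3 - <<'E'
from h import *
for n in('scene','top'):
    c=eyes.camera(n);cv2.imwrite(f'pics/{n}0.png',c['img']);print(n,c['eye'],c['orientation'],c['fx'],c['cx'],c['cy'])
print(manip.read_state())
E
```

```text
scene [1183.46646013  332.22833093 1021.79567672] [-2.45047695 -0.01453867  1.88372939] 401.51935502573633 262.2824951539885 190.04003881405262
top [ 300.56961782  122.54245818 1360.66285442] [-3.00486007 -0.00587803 -1.5855706 ] 403.6544540029134 257.20628100794823 194.3711037846609
{'clock': 0.1, 'joints': array([-1.17757974e+00,  3.00406144e-01,  1.52151444e+00, -2.85282743e-05,
        1.32072465e+00, -6.66506668e-02]), 'qd': array([ 0.00079749, -0.00188503, -0.00055687,  0.00081617,  0.00019645,
       -0.00060189]), 'effort': array([ 3.67747216e-04, -5.32645082e+01, -3.53284049e+01,  7.08567468e-02,
        2.35141878e-02, -3.51619030e-05]), 'eef_pos': array([ 243.9790721 , -492.65494831,  204.95015716]), 'eef_rot': array([-3.14054056e+00, -4.25315045e-05,  4.59874302e-01]), 'wrist_force': array([-0.0626087 ,  0.08391374,  0.37253187]), 'moment': array([ 0.04042215,  0.02710935, -0.05605107]), 'finger_force': 0.0, 'finger_gap': 93.81747725327047}
```

View pics/scene0.png

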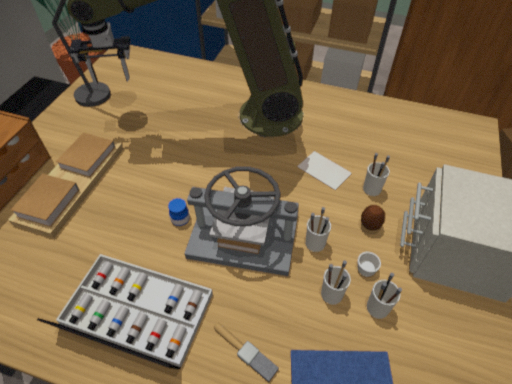

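View pics/top0.png

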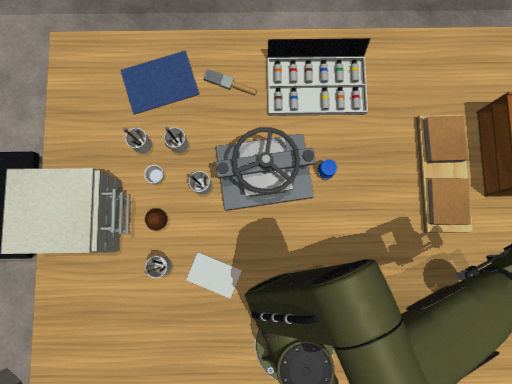

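Scene view: the handwheel is at (243,195), the jar at (179,211) and the nearest cup at (318,232). Top view: hub at (265,159), jar at (328,168), arm at the lower right.
Cup candidates (top view): (137,138), (175,138), (199,181), (157,266). The one farthest to the robot's right (−y, image right) is (199,181), next to the press. There is only one blue round jar, at (328,168); the paint tubes and the bowls at (153,174) and (156,218) are not candidates.

```bash
cat > see.py <<'E'
from h import *
def wheel(c,hub=None):
    P=cloud(c);m=(P[...,2]>190)&(P[...,2]<212)&(c['z_map']>0)
    if hub is None:
        u0,v0=(265,159); q=ray(c,u0,v0,210)[:2]
    else:q=np.array(hub)
    p=P[m][:,:2]
    for _ in range(8):
        r=np.hypot(*(p-q).T);s=p[(r>80)&(r<108)]
        A=np.c_[2*s,np.ones(len(s))];k=np.linalg.lstsq(A,(s**2).sum(1),rcond=None)[0];q=k[:2]
    rad=np.sqrt(k[2]+q@q)
    d=p-q;r=np.hypot(*d.T);s=d[(r>35)&(r<80)];a=np.arctan2(s[:,1],s[:,0])
    z=np.exp(3j*a);ang=np.angle(z.mean())/3
    return q,rad,ang,abs(z.mean()),len(s)
E
python3 - <<'E'
from see import *
c=eyes.camera('top');P=cloud(c)
q,rad,ang,co,n=wheel(c);print(q,rad,np.degrees(ang),co,n)
c2=eyes.camera('scene');print(wheel(c2,q))
def obj(u,v,h0,h1,w=30):
    p=P[v-w:v+w,u-w:u+w].reshape(-1,3);p=p[(p[:,2]>h0)&(p[:,2]<h1)];return p
for nm,u,v,h0,h1,w in(('cup',199,181,80,105,14),('jar',328,168,60,80,12)):
    p=obj(u,v,h0,h1,w);print(nm,cv2.minEnclosingCircle(p[:,:2].astype(np.float32)),len(p))
p=obj(265,172,20,40,70);print('base',cv2.minAreaRect(p[:,:2].astype(np.float32)))
for h0,h1 in((165,183),):
    p=obj(265,160,h0,h1,60);print('beam',cv2.minAreaRect(p[:,:2].astype(np.float32)),len(p))
k=c['img'][100:220,180:350];cv2.imwrite('pics/crop.png',cv2.resize(k,None,fx=4,fy=4,interpolation=cv2.INTER_CUBIC))
E
```

```text
[561.34295401  87.10346755] 92.70030554323384 -9.732004324790696 0.9778642556925395 201
(array([566.01342705,  89.59943425]), np.float64(92.54379619603162), np.float64(-0.1688888674199954), np.float64(0.9778956287261594), 256)
cup ((518.9540405273438, 296.9731750488281), 34.23645782470703) 102
jar ((564.3829956054688, -121.93119812011719), 26.749364852905273) 213
base ((626.75244140625, 80.41943359375), (346.9014892578125, 506.69622802734375), 7.512304782867432)
beam ((562.1901245117188, 86.95680236816406), (51.150081634521484, 298.8282775878906), 7.745220184326172) 1115
```

View pics/crop.png

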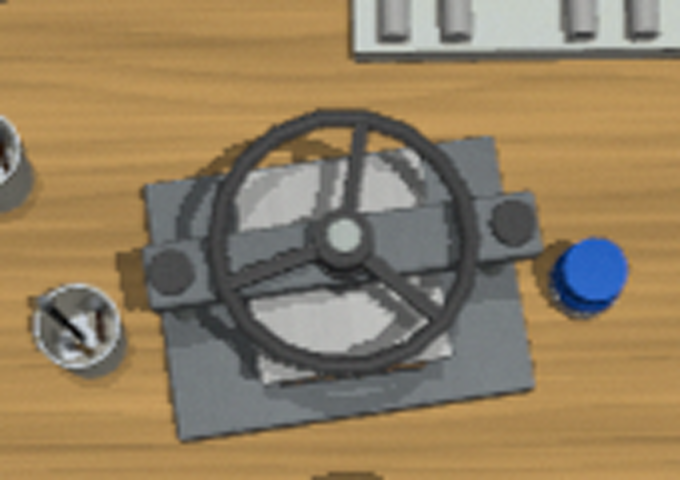

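The crop confirms the wheel, with spokes at about −10°, 110° and 230°, the cup at left (77,328) and the jar at right (590,275). I'll use shut fingers as one peg. Held at a fixed yaw, they go into a window and circle the axis clockwise at r ≈ 57 mm.

Emit:
arm_command:
  plan:
    - [-1, 0, 0, -0.015, 0.153]
    - [-1, 0, 0, -0.015, 0.153]
    - [-1, 0, 0, -0.015, 0.153]
    - [-1, 0.024, -0.037, 0, 0]
    - [-1, 0.024, -0.037, 0, 0]
    - [-1, 0.024, -0.037, 0, 0]
    - [-1, 0.024, -0.037, 0, 0]
    - [-1, 0.024, -0.037, 0, 0]
    - [-1, 0.024, -0.037, 0, 0]
    - [-1, 0.024, -0.037, 0, 0]
    - [-1, 0.024, -0.037, 0, 0]
    - [-1, 0.024, -0.037, 0, 0]
    - [-1, 0.024, -0.037, 0, 0]
    - [-1, 0.024, -0.037, 0, 0]
    - [-1, 0.024, -0.037, 0, 0]
    - [-1, 0.024, -0.037, 0, 0]
    - [-1, 0.024, -0.037, 0, 0]
    - [-1, 0, 0, 0, 0]
  newtons: 20

```text
clock: 2.45
eef_pos: [580.2, 27.5, 249.6]
eef_rot: [-3.141, 0.001, 0.004]
wrist_force: [0.3, -1.0, 0.0]
finger_gap: 0.5
finger_force: 0.0
```

```bash
python3 - <<'E'
from see import *
s=manip.read_state();print(s['clock'],s['eef_pos'],s['eef_rot'],s['wrist_force'],s['finger_gap'])
c2=eyes.camera('scene');P=cloud(c2)
cv2.imwrite('pics/s1.png',cv2.resize(c2['img'][140:290,150:350],None,fx=4,fy=4,interpolation=cv2.INTER_CUBIC))
# heights in press frame
q=np.array([563.5,88]);y=np.radians(7.7);d=P[...,:2]-q
X=d@[np.cos(y),np.sin(y)];Y=d@[-np.sin(y),np.cos(y)]
m=(abs(X)<110)&(abs(Y)<90)&(c2['z_map']>0)&(P[...,2]>35)&(P[...,2]<130)
h,e=np.histogram(P[m][:,2],bins=np.arange(35,130,3));print(list(zip(e.astype(int),h)))
m2=m&(P[...,2]>105);print('platen top',np.median(P[m2][:,2]),X[m2].min(),X[m2].max(),Y[m2].min(),Y[m2].max())
mb=(P[...,2]>20)&(P[...,2]<36)&(abs(X)<110)&(abs(Y)<140);print('bed z',np.median(P[mb][:,2]))
for x0 in range(60,110,4):
    k=m&(X>=x0)&(X<x0+4)&(abs(Y)<50)&(P[...,2]<100)
    print(x0,k.sum(),np.percentile(P[k][:,2],[5,50,95]).round(1) if k.sum() else '')
E
```

```text
2.45 [580.22767928  27.51886073 249.61097046] [-3.14135275e+00  1.15786455e-03  3.63337899e-03] [ 0.31770261 -1.01073771  0.01992329] 0.49069737085574217
[(np.int64(35), np.int64(27)), (np.int64(38), np.int64(26)), (np.int64(41), np.int64(17)), (np.int64(44), np.int64(23)), (np.int64(47), np.int64(12)), (np.int64(50), np.int64(22)), (np.int64(53), np.int64(125)), (np.int64(56), np.int64(61)), (np.int64(59), np.int64(3)), (np.int64(62), np.int64(0)), (np.int64(65), np.int64(0)), (np.int64(68), np.int64(0)), (np.int64(71), np.int64(0)), (np.int64(74), np.int64(0)), (np.int64(77), np.int64(0)), (np.int64(80), np.int64(0)), (np.int64(83), np.int64(0)), (np.int64(86), np.int64(0)), (np.int64(89), np.int64(0)), (np.int64(92), np.int64(0)), (np.int64(95), np.int64(0)), (np.int64(98), np.int64(3)), (np.int64(101), np.int64(13)), (np.int64(104), np.int64(34)), (np.int64(107), np.int64(34)), (np.int64(110), np.int64(162)), (np.int64(113), np.int64(643)), (np.int64(116), np.int64(270)), (np.int64(119), np.int64(18)), (np.int64(122), np.int64(6)), (np.int64(125), np.int64(33))]
platen top 114.86624630918942 -86.50588692700127 87.82085565562681 -74.52302182352396 75.67978506841108
bed z 29.406061804996853
60 41 [52.1 55.3 57.8]
64 100 [36.8 45.4 57.2]
68 73 [37.1 51.2 57.8]
72 0 
76 0 
80 0 
84 0 
88 0 
92 0 
96 0 
100 0 
104 0 
108 0
```

View pics/s1.png

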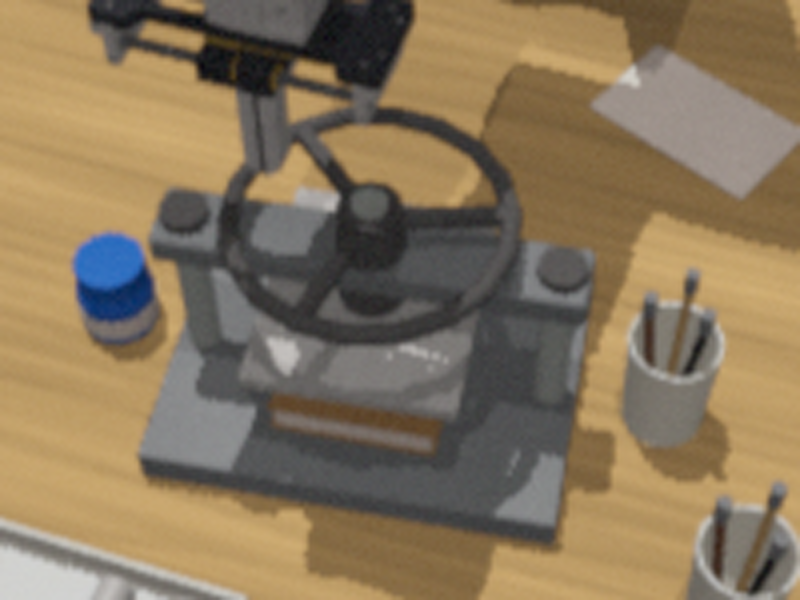

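The shut fingers are above the window at (260,160). The book's front edge shows at (355,420), with its top about 56 mm above the table, so it is the 26 mm book. Contact should come at about 9.85 rad. The start is about 0.3 rad (platen top 115 mm, spoke 17° from the press x axis), so the target is about 10.6 rad. Next I lower the peg and compute the circle increments.

Emit:
arm_command:
  plan:
    - [-1, 0.001, -0.0063, 0, 0]
    - [-1, 0, 0, 0.017, 0]
    - [-1, 0, 0, 0.017, 0]
    - [-1, 0, 0, 0.017, 0]
    - [-1, 0, 0, 0.017, 0]
    - [-1, 0, 0, 0, 0]

```text
clock: 3.25
eef_pos: [580.1, 31.6, 180.8]
eef_rot: [-3.142, 0.003, 0.001]
wrist_force: [0.4, -0.2, 0.7]
finger_gap: 0.5
finger_force: 0.0
```

```bash
python3 - <<'E'
from see import *
s=manip.read_state();print(s['clock'],s['eef_pos'],s['wrist_force'])
a=np.radians(-72-6*np.arange(61));p=np.c_[57*np.cos(a),-57*np.sin(a)].round(1)
d=np.diff(p,axis=0)/1000
for k in range(3): print([[-1,round(x,4),round(y,4),0,0] for x,y in d[20*k:20*k+20]])
E
```

```text
3.25 [580.05891019  31.6326431  180.78895644] [ 0.41666822 -0.15435294  0.70342332]
[[-1, np.float64(-0.0057), np.float64(0.0016), 0, 0], [-1, np.float64(-0.0059), np.float64(0.0009), 0, 0], [-1, np.float64(-0.006), np.float64(0.0003), 0, 0], [-1, np.float64(-0.006), np.float64(-0.0003), 0, 0], [-1, np.float64(-0.0059), np.float64(-0.0009), 0, 0], [-1, np.float64(-0.0057), np.float64(-0.0016), 0, 0], [-1, np.float64(-0.0056), np.float64(-0.0021), 0, 0], [-1, np.float64(-0.0053), np.float64(-0.0027), 0, 0], [-1, np.float64(-0.005), np.float64(-0.0033), 0, 0], [-1, np.float64(-0.0046), np.float64(-0.0037), 0, 0], [-1, np.float64(-0.0043), np.float64(-0.0043), 0, 0], [-1, np.float64(-0.0037), np.float64(-0.0046), 0, 0], [-1, np.float64(-0.0033), np.float64(-0.005), 0, 0], [-1, np.float64(-0.0027), np.float64(-0.0053), 0, 0], [-1, np.float64(-0.0021), np.float64(-0.0056), 0, 0], [-1, np.float64(-0.0016), np.float64(-0.0057), 0, 0], [-1, np.float64(-0.0009), np.float64(-0.0059), 0, 0], [-1, np.float64(-0.0003), np.float64(-0.006), 0, 0], [-1, np.float64(0.0003), np.float64(-0.006), 0, 0],
[... 1450 characters left out ...]
(0.0059), 0, 0], [-1, np.float64(0.0003), np.float64(0.006), 0, 0], [-1, np.float64(-0.0003), np.float64(0.006), 0, 0], [-1, np.float64(-0.0009), np.float64(0.0059), 0, 0], [-1, np.float64(-0.0016), np.float64(0.0057), 0, 0], [-1, np.float64(-0.0021), np.float64(0.0056), 0, 0], [-1, np.float64(-0.0027), np.float64(0.0053), 0, 0], [-1, np.float64(-0.0033), np.float64(0.005), 0, 0], [-1, np.float64(-0.0037), np.float64(0.0046), 0, 0], [-1, np.float64(-0.0043), np.float64(0.0043), 0, 0], [-1, np.float64(-0.0046), np.float64(0.0037), 0, 0], [-1, np.float64(-0.005), np.float64(0.0033), 0, 0], [-1, np.float64(-0.0053), np.float64(0.0027), 0, 0], [-1, np.float64(-0.0056), np.float64(0.0021), 0, 0]]
```

Emit:
arm_command:
  plan:
    - [-1, -0.0057, 0.0016, 0, 0]
    - [-1, -0.0059, 0.0009, 0, 0]
    - [-1, -0.006, 0.0003, 0, 0]
    - [-1, -0.006, -0.0003, 0, 0]
    - [-1, -0.0059, -0.0009, 0, 0]
    - [-1, -0.0057, -0.0016, 0, 0]
    - [-1, -0.0056, -0.0021, 0, 0]
    - [-1, -0.0053, -0.0027, 0, 0]
    - [-1, -0.005, -0.0033, 0, 0]
    - [-1, -0.0046, -0.0037, 0, 0]
    - [-1, -0.0043, -0.0043, 0, 0]
    - [-1, -0.0037, -0.0046, 0, 0]
    - [-1, -0.0033, -0.005, 0, 0]
    - [-1, -0.0027, -0.0053, 0, 0]
    - [-1, -0.0021, -0.0056, 0, 0]
    - [-1, -0.0016, -0.0057, 0, 0]
    - [-1, -0.0009, -0.0059, 0, 0]
    - [-1, -0.0003, -0.006, 0, 0]
    - [-1, 0.0003, -0.006, 0, 0]
    - [-1, 0.0009, -0.0059, 0, 0]

```text
clock: 5.75
eef_pos: [507.2, 96.6, 182.5]
eef_rot: [3.139, -0.0, 0.0]
wrist_force: [1.1, -12.0, 1.0]
finger_gap: 0.3
finger_force: 4.5
```

```bash
cat > chk.py <<'E'
from see import *
H=np.array([563.5,88])
s=manip.read_state();p=s['eef_pos'][:2]-H;f=s['wrist_force'];r=np.hypot(*p);a=np.arctan2(p[1],p[0])
t=np.array([np.sin(a),-np.cos(a)])
print('t',s['clock'],'z',s['eef_pos'][2].round(1),'r',r.round(1),'peg deg',np.degrees(a).round(1),'F',f.round(1),'Ftan',(f[:2]@t).round(1),'T Nm',((p[0]*f[1]-p[1]*f[0])/1000).round(3))
for n in('top','scene'):
    c=eyes.camera(n);P=cloud(c);z=P[...,2]
    X=P[...,:2]-H;rr=np.hypot(X[...,0],X[...,1]);aa=np.arctan2(X[...,1],X[...,0])
    m=(z>188)&(z<208)&(rr>32)&(rr<82)&(np.hypot(X[...,0]-p[0],X[...,1]-p[1])>24)
    b=np.exp(3j*aa[m]).mean();print(n,'spoke mod120',np.degrees(np.angle(b)/3).round(1),abs(b).round(2),m.sum())
y=np.radians(7.7);x=X@[np.cos(y),np.sin(y)];yy=X@[-np.sin(y),np.cos(y)]
m=(x>62)&(x<80)&(abs(yy)<65)&(z>58)&(z<125);print('platen top z',np.median(z[m]).round(1),m.sum())
E
python3 chk.py
```

```text
t 5.75 z 182.5 r 56.9 peg deg 171.3 F [  1.1 -12.    1. ] Ftan -11.7 T Nm 0.667
top spoke mod120 28.9 0.99 42
scene spoke mod120 27.2 0.97 259
platen top z 108.1 281
```

It's winding: wheel at about 1.75 rad, platen 108 mm, in agreement. I'll continue.

Emit:
arm_command:
  plan:
    - [-1, 0.0016, -0.0057, 0, 0]
    - [-1, 0.0021, -0.0056, 0, 0]
    - [-1, 0.0027, -0.0053, 0, 0]
    - [-1, 0.0033, -0.005, 0, 0]
    - [-1, 0.0037, -0.0046, 0, 0]
    - [-1, 0.0043, -0.0043, 0, 0]
    - [-1, 0.0046, -0.0037, 0, 0]
    - [-1, 0.005, -0.0033, 0, 0]
    - [-1, 0.0053, -0.0027, 0, 0]
    - [-1, 0.0056, -0.0021, 0, 0]
    - [-1, 0.0057, -0.0016, 0, 0]
    - [-1, 0.0059, -0.0009, 0, 0]
    - [-1, 0.006, -0.0003, 0, 0]
    - [-1, 0.006, 0.0003, 0, 0]
    - [-1, 0.0059, 0.0009, 0, 0]
    - [-1, 0.0057, 0.0016, 0, 0]
    - [-1, 0.0056, 0.0021, 0, 0]
    - [-1, 0.0053, 0.0027, 0, 0]
    - [-1, 0.005, 0.0033, 0, 0]
    - [-1, 0.0046, 0.0037, 0, 0]

```text
clock: 8.35
eef_pos: [599.6, 129.1, 181.6]
eef_rot: [-3.141, 0.004, 0.001]
wrist_force: [-9.2, 4.1, -0.1]
finger_gap: 0.4
finger_force: 3.9
```

```bash
python3 chk.py
```

```text
t 8.35 z 181.6 r 54.8 peg deg 48.7 F [-9.2  4.1 -0.1] Ftan -9.6 T Nm 0.528
top spoke mod120 23.9 0.99 39
scene spoke mod120 26.8 0.97 85
platen top z 98.0 276
```

Emit:
arm_command:
  plan:
    - [-1, 0.0043, 0.0043, 0, 0]
    - [-1, 0.0037, 0.0046, 0, 0]
    - [-1, 0.0033, 0.005, 0, 0]
    - [-1, 0.0027, 0.0053, 0, 0]
    - [-1, 0.0021, 0.0056, 0, 0]
    - [-1, 0.0016, 0.0057, 0, 0]
    - [-1, 0.0009, 0.0059, 0, 0]
    - [-1, 0.0003, 0.006, 0, 0]
    - [-1, -0.0003, 0.006, 0, 0]
    - [-1, -0.0009, 0.0059, 0, 0]
    - [-1, -0.0016, 0.0057, 0, 0]
    - [-1, -0.0021, 0.0056, 0, 0]
    - [-1, -0.0027, 0.0053, 0, 0]
    - [-1, -0.0033, 0.005, 0, 0]
    - [-1, -0.0037, 0.0046, 0, 0]
    - [-1, -0.0043, 0.0043, 0, 0]
    - [-1, -0.0046, 0.0037, 0, 0]
    - [-1, -0.005, 0.0033, 0, 0]
    - [-1, -0.0053, 0.0027, 0, 0]
    - [-1, -0.0056, 0.0021, 0, 0]

```text
clock: 10.95
eef_pos: [581.2, 32.5, 182.9]
eef_rot: [-3.14, -0.003, 0.001]
wrist_force: [6.3, 5.2, -0.6]
finger_gap: 0.5
finger_force: 3.2
```

```bash
python3 chk.py
```

```text
t 10.95 z 182.9 r 58.2 peg deg -72.3 F [ 6.3  5.2 -0.6] Ftan -7.6 T Nm 0.442
top spoke mod120 35.2 0.98 108
scene spoke mod120 31.5 0.97 191
platen top z 88.6 261
```

Emit:
arm_command:
  plan:
    - [-1, -0.0057, 0.0016, 0, 0]
    - [-1, -0.0059, 0.0009, 0, 0]
    - [-1, -0.006, 0.0003, 0, 0]
    - [-1, -0.006, -0.0003, 0, 0]
    - [-1, -0.0059, -0.0009, 0, 0]
    - [-1, -0.0057, -0.0016, 0, 0]
    - [-1, -0.0056, -0.0021, 0, 0]
    - [-1, -0.0053, -0.0027, 0, 0]
    - [-1, -0.005, -0.0033, 0, 0]
    - [-1, -0.0046, -0.0037, 0, 0]
    - [-1, -0.0043, -0.0043, 0, 0]
    - [-1, -0.0037, -0.0046, 0, 0]
    - [-1, -0.0033, -0.005, 0, 0]
    - [-1, -0.0027, -0.0053, 0, 0]
    - [-1, -0.0021, -0.0056, 0, 0]
    - [-1, -0.0016, -0.0057, 0, 0]
    - [-1, -0.0009, -0.0059, 0, 0]
    - [-1, -0.0003, -0.006, 0, 0]
    - [-1, 0.0003, -0.006, 0, 0]
    - [-1, 0.0009, -0.0059, 0, 0]

```text
clock: 13.55
eef_pos: [507.4, 96.4, 182.5]
eef_rot: [3.139, -0.0, -0.0]
wrist_force: [0.4, -10.7, -0.4]
finger_gap: 0.5
finger_force: 4.5
```

```bash
python3 chk.py
```

```text
t 13.55 z 182.5 r 56.8 peg deg 171.5 F [  0.4 -10.7  -0.4] Ftan -10.5 T Nm 0.598
top spoke mod120 28.7 0.99 42
scene spoke mod120 27.5 0.97 259
platen top z 77.8 260
```

Emit:
arm_command:
  plan:
    - [-1, 0.0016, -0.0057, 0, 0]
    - [-1, 0.0021, -0.0056, 0, 0]
    - [-1, 0.0027, -0.0053, 0, 0]
    - [-1, 0.0033, -0.005, 0, 0]
    - [-1, 0.0037, -0.0046, 0, 0]
    - [-1, 0.0043, -0.0043, 0, 0]
    - [-1, 0.0046, -0.0037, 0, 0]
    - [-1, 0.005, -0.0033, 0, 0]
    - [-1, 0.0053, -0.0027, 0, 0]
    - [-1, 0.0056, -0.0021, 0, 0]
    - [-1, 0.0057, -0.0016, 0, 0]
    - [-1, 0.0059, -0.0009, 0, 0]

```text
clock: 15.15
eef_pos: [555.5, 141.9, 181.7]
eef_rot: [3.14, 0.005, 0.0]
wrist_force: [-11.4, -4.0, 1.7]
finger_gap: 0.5
finger_force: 5.3
```

```bash
python3 chk.py; python3 - <<'E'
from h import *
c2=eyes.camera('scene')
cv2.imwrite('pics/s2.png',cv2.resize(c2['img'][140:290,150:350],None,fx=4,fy=4,interpolation=cv2.INTER_CUBIC))
E
```

```text
t 15.15 z 181.7 r 54.5 peg deg 98.4 F [-11.4  -4.    1.7] Ftan -11.9 T Nm 0.647
top spoke mod120 -44.4 0.99 28
scene spoke mod120 -43.4 0.97 227
platen top z 72.3 261
```

View pics/s2.png

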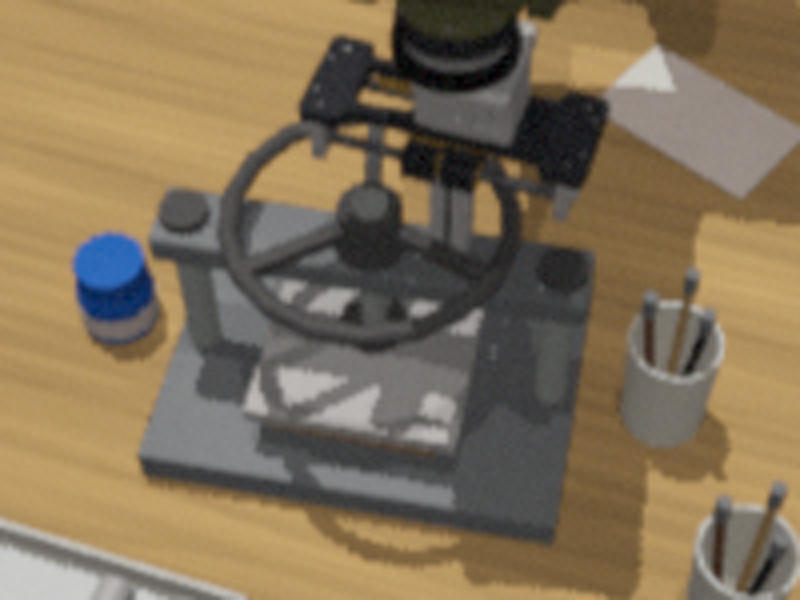

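The platen (now 72 mm) is still just above the book and following the screw law, with the cup and jar untouched. I'll finish this arc and compare the torque at the same peg angle as last turn (0.53 N m).

Emit:
arm_command:
  plan:
    - [-1, 0.006, -0.0003, 0, 0]
    - [-1, 0.006, 0.0003, 0, 0]
    - [-1, 0.0059, 0.0009, 0, 0]
    - [-1, 0.0057, 0.0016, 0, 0]
    - [-1, 0.0056, 0.0021, 0, 0]
    - [-1, 0.0053, 0.0027, 0, 0]
    - [-1, 0.005, 0.0033, 0, 0]
    - [-1, 0.0046, 0.0037, 0, 0]

```text
clock: 16.3
eef_pos: [599.6, 129.2, 181.6]
eef_rot: [-3.141, 0.005, 0.001]
wrist_force: [-12.3, 5.5, -0.1]
finger_gap: 0.3
finger_force: 5.3
```

```bash
python3 chk.py
```

```text
t 16.3 z 181.6 r 54.8 peg deg 48.8 F [-12.3   5.5  -0.1] Ftan -12.9 T Nm 0.707
top spoke mod120 24.3 0.99 41
scene spoke mod120 27.3 0.97 92
platen top z 69.5 266
```

The torque is up 0.18 N m on last turn's value at this angle, so contact was about 0.35 rad ago (clamping ≈ 33 N). About 0.4 rad more, slowly.

Emit:
arm_command:
  plan:
    - [-1, 0.0022, 0.0021, 0, 0]
    - [-1, 0.0021, 0.0022, 0, 0]
    - [-1, 0.0019, 0.0023, 0, 0]
    - [-1, 0.0018, 0.0023, 0, 0]
    - [-1, 0.0017, 0.0025, 0, 0]
    - [-1, 0.0016, 0.0025, 0, 0]
    - [-1, 0.0014, 0.0026, 0, 0]
    - [-1, 0.0013, 0.0027, 0, 0]

```text
clock: 17.4
eef_pos: [613.7, 110.9, 181.8]
eef_rot: [-3.139, 0.004, 0.002]
wrist_force: [-8.1, 12.1, -0.4]
finger_gap: 0.1
finger_force: 5.9
```

```bash
python3 chk.py
```

```text
t 17.4 z 181.8 r 55.2 peg deg 24.5 F [-8.1 12.1 -0.4] Ftan -14.4 T Nm 0.796
top spoke mod120 nan nan 0
scene spoke mod120 3.6 0.98 57
platen top z 69.5 258chk.py:10: RuntimeWarning: Mean of empty slice.
  b=np.exp(3j*aa[m]).mean();print(n,'spoke mod120',np.degrees(np.angle(b)/3).round(1),abs(b).round(2),m.sum())
  ret = ret.dtype.type(ret / rcount)
```

The platen has stopped sinking at 69.5 mm while the wheel turned another 0.41 rad. Torque is 0.80 N m, so clamping is about 70 N. I'll back off the spoke, lift out and check.

Emit:
arm_command:
  plan:
    - [-1, -0.0015, -0.004, 0, 0]
    - [-1, -0.0025, -0.005, 0, 0]
    - [-1, -0.003, -0.005, 0, 0]
    - [-1, 0, 0, 0, 0]
    - [-1, 0, 0, -0.02, 0]
    - [-1, 0, 0, -0.03, 0]
    - [-1, 0, 0, -0.03, 0]
    - [-1, 0, 0, -0.03, 0]
    - [-1, -0.04, 0, -0.02, 0]
    - [-1, -0.04, 0, 0, 0]
    - [-1, -0.04, 0, 0, 0]
    - [-1, -0.04, 0, 0, 0]
    - [-1, -0.04, 0, 0, 0]
    - [-1, 0, 0, 0, 0]
    - [-1, 0, 0, 0, 0]

```text
clock: 19.38
eef_pos: [408.6, 122.9, 312.7]
eef_rot: [-3.141, -0.001, 0.001]
wrist_force: [-0.2, 0.0, 0.0]
finger_gap: 0.4
finger_force: 0.0
```

```bash
python3 chk.py; python3 - <<'E'
from h import *
c2=eyes.camera('scene')
cv2.imwrite('pics/s3.png',cv2.resize(c2['img'][140:290,150:350],None,fx=4,fy=4,interpolation=cv2.INTER_CUBIC))
E
```

```text
t 19.375 z 312.7 r 158.8 peg deg 167.3 F [-0.2  0.   0. ] Ftan -0.0 T Nm 0.007
top spoke mod120 4.5 0.97 221
scene spoke mod120 4.7 0.97 281
platen top z 69.3 266
```

View pics/s3.png

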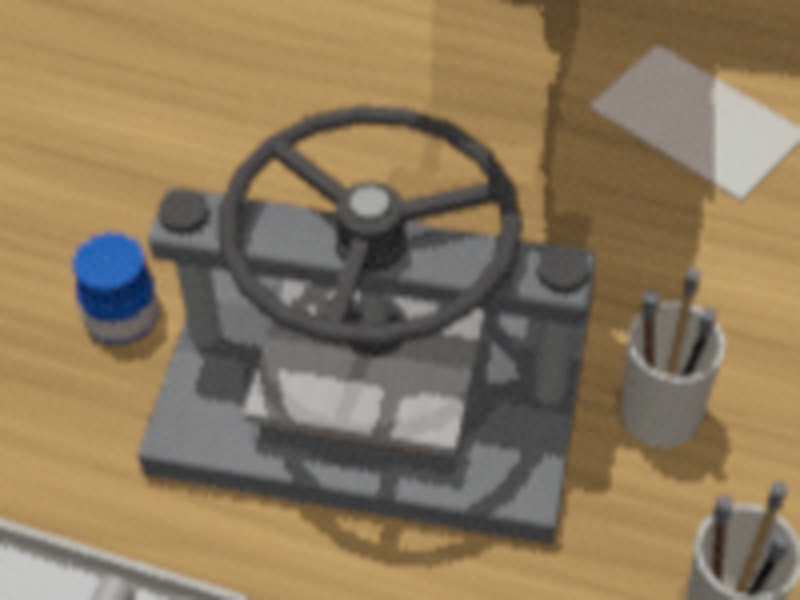

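The wheel stands free with a spoke at 4.6°, so about 10.53 rad and roughly 65 N. The platen is flat on the book, and the jar (112,290) and cup (670,370) are upright where they were.

```bash
python3 -c "
from cell import ticket
print(ticket.sign_off())"
```

```text
the job is handed in; nothing more can be done
None
```

The handwheel was wound about 1.6 turns to roughly 10.5 rad; the book is clamped at an estimated 65–70 N, the arm is clear, the cup and jar are still standing, and I handed the job in at about 19.5 s (result not shown).

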